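# Set up a carton's small print under the hand magnifier

## Robot

A 7-joint arm with a two-finger parallel gripper is mounted at the origin on the work surface. World frame = base frame: x ahead of the robot, y to its left, z up, the work surface at z = 0. Lengths are in m, angles in rad, forces in N, time in s.
With the tool pointing down it reaches from about 0.35 to 0.9 m from the base axis. Payload 8.1 kg.
Tool frame: the origin (TCP) lies on the centre line of the jaws, within the pads' length; the fingertips stand 19 mm ahead of it and the grasp point (between the pads) is the TCP (arm.tip_reach is the distance from the TCP to the fingertips, in m); z points along the fingers, y is the line along which they close (so a half turn about z gives the same grasp; the last joint's range is limited). The gripper opens to 92 mm and grips with 3 to 60 N. Pads are 19 mm wide; open, the fingers measure 130 mm over their backs; the gripper's body (75 mm by 190 mm) begins 47 mm behind the grasp point.
Start: joints at [-1.394, 0.434, 0.025, 1.573, -0.012, 1.134, -0.075], TCP at [0.173, 0.601, 0.246] pointing down, gripper open.
Joint ranges: [-2.62, 2.62], [-0.44, 2.09], [-1.27, 1.32], [0.08, 2.57], [-1.32, 4.46], [0.12, 2], [-2.74, 2.74]. Speed limits (rad/s): [2.22, 2.22, 3.01, 3.01, 3.14, 3.14, 3.14].

## Interface

Orientations are given as a rotation vector (axis times angle).
In Python, from cell import arm gives the robot as it stands.
- The arm moves only by the tool arm_command, never from a script. Its argument "targets" is a list that holds one entry, the list of rows, each a list of 6 numbers: the shift along the tool's x, y, z in m, then the turn, a rotation vector about the tool's x, y, z in rad. A call has 1 to 10 rows; each row shifts and turns the commanded pose from where the row before left it, along the tool's axes as they then stand; what a row does not reach is not made up. A row lasts 1/8 s, in which the tool goes at most 62.5 mm and 10.7 degrees, less where a joint would pass 70% of its speed; a pose out of reach is approached as far as the arm can. A call with a gripper value outside its range is refused whole. "jaw" is the finger opening in m, from 0 to 0.0918, set as the call begins (left out, the last holds). The fingers move at their own pace and stop on an object; "newtons" is the grip in N (left out, the last holds). Time passes only in rows, so rows that do not move let the fingers close. It gives the time, the measured TCP pose, the force, the opening and the grip force at its end, in the units of the state.
- arm.observe(): the state, without advancing time (a new reading comes with each control period).
- arm.get_image(name): name is "scene" or "top" or "wrist"; returns a dict with "pixels" (480x640x3 uint8, red, green, blue), "z_map" (480x640 float32, m along the optical axis (not along the pixel's ray), 0 where there is no reading), "fx", "fy", "cx", "cy" (pixels), "xyz" and "rotation" of the camera in the world; the wrist camera has in their place "T_tool_cam" (4x4, takes a point from camera to tool coordinates, whose origin is the TCP and whose axes are the flange's). Camera axes: x right, y down, z forward; pixel columns grow to the right and rows downward; lengths in m; the calibration is good to about 2 mm. A picture is of the moment at which its call begins: read the wrist's pose just before it.
- arm.sign_off(): hands the job in; it is judged then, once.
The state is a dict: "clock": time; "joints": joint angles; "dq": joint speeds; "joint_efforts": joint torques, N m; "position": TCP position; "ee_rot": TCP orientation; "force": force on the tool from outside, world axes, zero at the start; "ft_torque": the same for the moment, N m; "width": opening from 0.0 (shut) to 1.0 (fully open); "gripper_force": force on a finger pad.
Only numpy, scipy, OpenCV 4.12 (cv2) and the standard library are available. Lean on these libraries where they do the work, as an engineer would, in place of code of your own. Each camera call takes 0.05 s, during which the arm holds its last target. There are 200 camera calls.

## Task

The client across the table wants to read the ingredients: stand the white carton right way up on the sloped wooden easel, bottom on the ledge, centred, its back flat against the panel and its printed face outward, and let go of it. Then draw the black magnifier up out of its slot in the organiser and hold it in front of the print, parallel to it, the middle of the lens over the middle of the print and about 7 cm away from it, touching nothing but the gripper; finish while still holding it there. Leave all the other things where they stand.

Things in the scene. Friction and masses are not known exactly. Their poses are not given: they have to be found in the camera images.
- easel: Small fixed bent-plywood display easel, 120 mm deep (x), 52 mm wide (y), 107 mm high. Origin: on the table near its middle. x points to its open front, away from the robot (yaw within 0.3 rad of world +x); z up. A carton standing home has its origin at (14, 0, 0) mm in the easel_rest frame, axes parallel to that frame's.
- easel_rest: The easel's rest: panel leaning back 35 deg from vertical (top towards robot), ledge square to it. Origin: inner corner of panel and ledge at mid-width, 20 mm ahead of the easel's origin, 30 mm up. x: square out of the panel (forward, up); y: across; z: up along the panel. Panel 52 mm wide, 6 thick, reaches 92 mm up; ledge 35 mm deep, then a lip 8 mm high.
- carton: White cardboard carton with salmon bands, 28 mm thick (x), 56 mm wide (y), 118 mm high (z), about 90 g. Starts standing upright on the table near the amber bottles, in any of three places. Origin: centre of its underside. +x: out of the printed face; z: towards its top. It is rigid and can be gripped across its 56 mm width near the top.
- carton_print (a point): Middle of the carton's ingredients print (dark lines on the white +x face), 61 mm above the underside and 14 mm in front of the carton's origin. Axes as the carton's.
- holder: Fixed organiser, white floor, clear walls, 68 mm (x) by 98 mm (y), 45 mm high, open on top. Three slots side by side, centres at x = -21, 0, 21 mm, each 16 mm (x) by 88 mm (y), floor 6 mm above the table. Origin: centre of the underside. The magnifier stands in one slot, palettes (up to 68 mm above the table) in the others.
- magnifier: Black rectangular hand magnifier, 120 g, standing in a slot, handle straight up. Frame with clear lens 12 mm thick (x), 80 mm wide (y), z = 0 to 60 mm; handle 12 mm (x) by 20 mm (y), z = 67 to 157 mm. Origin: middle of the frame's lower edge, the end away from the handle. x: square to the lens; z: along the handle.
- lens (a point): Middle of the magnifier's lens, 30 mm above its origin. Axes as the magnifier's.
- palette_rose: Rose make-up palette standing in a slot, 12 x 78 x 62 mm (x, y, z), about 90 g. Origin: centre of the underside. Leave alone.
- palette_grey: Grey make-up palette standing in a slot, 12 x 78 x 58 mm, about 90 g. Origin: centre of the underside. Leave alone.
- bottle_large: Amber bottle with black cap, 48 mm across, 120 mm high, standing near the carton. Origin: centre of the underside. Leave alone.
- bottle_small: Amber bottle with black cap, 38 mm across, 95 mm high, standing near the carton. Origin: centre of the underside. Leave alone.
- jar: White jar with black lid, 60 mm across, 55 mm high, on the robot's side of the table. Origin: centre of the underside. Leave alone.
- tape: White roll of tape lying flat, 68 mm across, 24 mm high, on the robot's side of the table. Origin: centre of the underside. Leave alone.
- green_carton: Green carton, 40 x 40 x 95 mm, at the far side on the robot's right. Origin: centre of the underside. Leave alone.

How it is judged:
By the outcome, as a careful person would: the job done as asked, in the order asked, and still so for the second after the job is handed in, while the arm keeps its last pose, push and grip.
It also fails if it takes over 72 s, if anything falls off the work surface, if the arm or the gripper's body presses on something with over 40 N, if the wrist force passes 120 N, or if a joint passes its speed limit or range.

## Working session

There is one attempt and no reset: what is moved stays moved. The work goes in short steps, Python scripts to look and compute and a tool call to move; the robot and the scene stay as the last step left them, time stands still between calls to the robot, and variables do not carry over. Pictures are saved under pics/ and viewed, at most 10 in all, crops included, and the job is handed in when it is done.

Besides the shell and the picture viewer there is one more tool, called after ">>>" as name(argument=value, ...) on one line, values as JSON. arm_command: Moves the arm, as the interface text tells. Its arguments: {"type":"object","properties":{"targets":{"type":"array","items":{"type":"array","items":{"type":"array","items":{"type":"number"}}}},"jaw":{"type":"number"},"newtons":{"type":"number"}},"required":["targets"]}

```bash
mkdir -p pics; ls
python3 - <<'E'
from cell import arm
import cv2,numpy as np
print(arm.observe())
for n in ("scene","top"):
    d=arm.get_image(n); cv2.imwrite(f"pics/{n}0.png",d["pixels"][:,:,::-1])
    np.savez(f"{n}0.npz",**d); print(n,d["fx"],d["cx"],d["cy"],d["xyz"],d["rotation"])
E
```

```text
pics
{'clock': 0.0, 'joints': array([-1.39361667,  0.4352285 ,  0.02494573,  1.57410593, -0.01163658,
        1.1340109 , -0.07512589]), 'dq': array([ 5.12007141e-04,  3.86230109e-05,  9.89867663e-05,  8.22830053e-04,
       -4.66749977e-04,  1.59780901e-03, -6.16747764e-04]), 'joint_efforts': array([-2.38818866e-04, -6.67839217e+01,  9.84774157e-01, -3.14458930e+01,
       -6.05416973e-02,  4.31423611e-02,  1.70857606e-04]), 'position': array([0.17248068, 0.60021498, 0.24493779]), 'ee_rot': array([-4.38162195e-01, -3.11076128e+00,  2.51814354e-03]), 'force': array([-0.18888792, -0.64753939, -0.26137315]), 'ft_torque': array([-0.00501215,  0.00371578, -0.00059602]), 'gripper_force': 0.0, 'width': 1.0011968606066035}
scene 594.7734727441589 319.16320219260126 239.60981188409022 [1.40492046 0.26184585 1.07964276] [-1.55276403 -2.08749779  0.76525494]
top 452.21352720175196 323.61578707866414 242.05819728165432 [0.4620594  0.01803141 0.94093868] [-2.14422993  2.1827988  -0.11586446]
```

View pics/scene0.png

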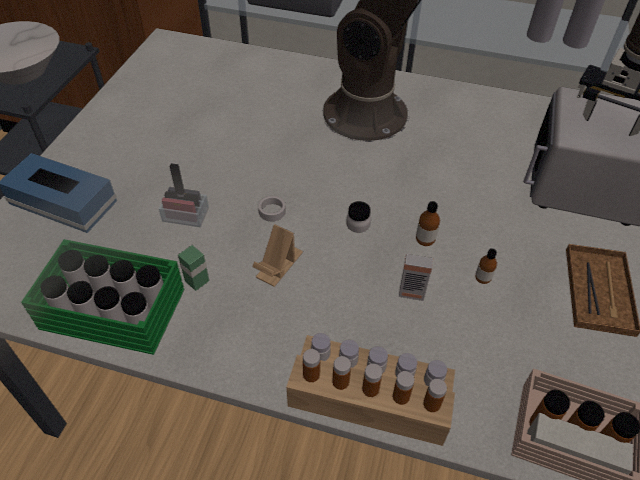

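View pics/top0.png

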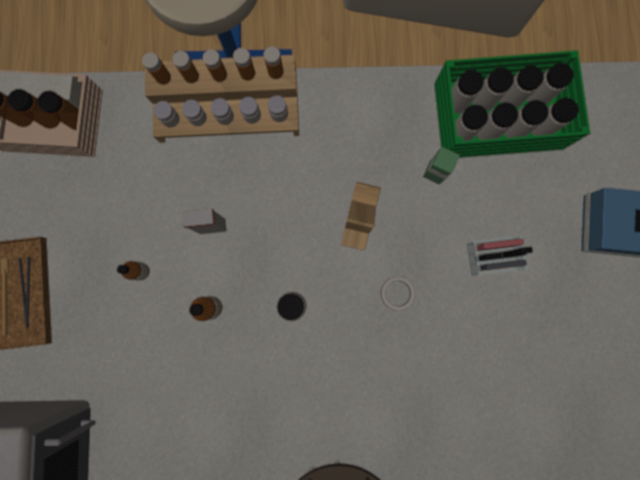

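The scene view shows the white carton at about (416,275) with its print towards the camera. The easel is at (277,253), the organiser at (185,205) and the magnifier handle at (177,180). In the top view the carton top is at (200,218), the easel at (362,216) and the magnifier at (505,253), in the middle slot.

```bash
cat > h.py <<'E'
import numpy as np,cv2
from scipy.spatial.transform import Rotation as R
def pose(d):
    r=np.asarray(d["rotation"]); return (R.from_rotvec(r).as_matrix() if r.size==3 else r), np.asarray(d["xyz"])
def cloud(d,M=None,t=None):
    if M is None: M,t=pose(d)
    v,u=np.mgrid[:480,:640]; z=d["z_map"]
    c=np.stack([(u-d["cx"])/d["fx"]*z,(v-d["cy"])/d["fy"]*z,z],-1)
    w=c@M.T+t; w[z<=0]=np.nan; return w
def rect(P):
    (c,s,a)=cv2.minAreaRect((P[:,:2]*1000).astype(np.float32)); return np.round(c,1),np.round(s,1),round(a,1),len(P)
def box(w,x,y,z):
    m=np.ones(w.shape[:2],bool)
    for i,(a,b) in enumerate((x,y,z)): m&=(w[...,i]>a)&(w[...,i]<b)
    return m
E
python3 - <<'E'
from h import *
for n in ("top","scene"):
    d=dict(np.load(n+"0.npz")); w=cloud(d)
    m=((w[...,2]>.015)&(w[...,2]<.25)&(abs(w[...,1])<.5)&(w[...,0]>.25)&(w[...,0]<.8)).astype(np.uint8)
    k,l,s,c=cv2.connectedComponentsWithStats(m)
    print(n,'table z',np.nanmedian(w[300:320,350:370,2]))
    for i in range(1,k):
        if s[i,4]<40: continue
        P=w[l==i]; h=np.percentile(P[:,2],97); T=P[P[:,2]>h-.006]
        print(c[i].round(),s[i,4],'h',h.round(3),'mean',P.mean(0).round(3),'top',rect(T))
E
```

```text
top table z 0.0011166725687696832
[505. 135.] 6265 h 0.11 mean [ 0.762 -0.34   0.078] top (array([ 771. , -361.1]), array([ 60.3, 259.6]), 0.9, 1259)
[217. 132.] 983 h 0.044 mean [0.793 0.235 0.039] top (array([796. , 218.7]), array([ 14.9, 296.9]), 1.4, 718)
[363. 208.] 1248 h 0.105 mean [ 0.626 -0.059  0.06 ] top (array([591.6, -49.8]), array([50.7, 10.6]), 75.1, 121)
[203. 221.] 864 h 0.122 mean [0.599 0.247 0.096] top (array([602.6, 252.2]), array([28.9, 56.6]), 4.7, 464)
[499. 255.] 1831 h 0.163 mean [ 0.528 -0.32   0.062] top (array([ 527.2, -330. ]), array([19.7, 11.9]), 89.9, 84)
[133. 271.] 488 h 0.097 mean [0.51  0.391 0.063] top (array([510.4, 400.1]), array([17.2, 19.6]), 1.7, 88)
[398. 293.] 410 h 0.028 mean [ 0.456 -0.128  0.024] top (array([ 456.6, -127.8]), array([65.6, 66.8]), 64.1, 352)
[291. 306.] 693 h 0.059 mean [0.435 0.085 0.052] top (array([434.3,  87.2]), array([50.8, 50. ]), 89.4, 566)
[205. 308.] 667 h 0.122 mean [0.435 0.245 0.082] top (array([434. , 253.2]), array([21.5, 21.4]), 0.1, 134)
[ 51. 418.] 642 h 0.214 mean [0.256 0.491 0.136] top (array([254.4,
[... 1015 characters left out ...]
 top (array([511.4, 400.2]), array([19.4, 17.2]), 47.2, 55)
[416. 275.] 1090 h 0.121 mean [0.611 0.253 0.081] top (array([601.1, 252.3]), array([32.4, 56.2]), 4.2, 300)
[336. 343.] 43 h 0.043 mean [0.795 0.13  0.04 ] top (array([795. , 129.4]), array([ 9.9, 20.3]), 0.2, 40)
[364. 350.] 51 h 0.044 mean [0.794 0.187 0.04 ] top (array([794.1, 187. ]), array([21.3, 11.5]), 88.3, 46)
[393. 357.] 62 h 0.044 mean [0.793 0.246 0.04 ] top (array([793.6, 245.7]), array([20.8, 12.4]), 89.3, 60)
[422. 365.] 71 h 0.045 mean [0.793 0.305 0.041] top (array([792.2, 304.2]), array([15. , 21.8]), 0.1, 58)
[451. 372.] 58 h 0.044 mean [0.792 0.36  0.041] top (array([792. , 359.9]), array([15.5, 14. ]), 8.0, 55)
```

```bash
cat >> h.py <<'E'
def plane(P):
    P=P.copy()
    for _ in range(4):
        c=P.mean(0); n=np.linalg.svd(P-c,full_matrices=False)[2][2]; r=abs((P-c)@n); P=P[r<max(.0025,0*r.std())] if _<3 else P
    return n*np.sign(n[0]+1e-9),c,len(P)
E
python3 - <<'E'
from h import *
for n in ("top","scene"):
    d=dict(np.load(n+"0.npz")); w=cloud(d); px=d["pixels"].astype(int)
    # carton: printed face (scene) / top
    P=w[box(w,(.56,.65),(.2,.31),(.112,.13))]; print(n,'carton top',rect(P),P[:,2].mean())
    P=w[box(w,(.605,.65),(.2,.31),(.01,.112))]
    if len(P)>50:
        nn,c,k=plane(P); print(' face',nn.round(3),c.round(3),k,'yaw',np.degrees(np.arctan2(nn[1],nn[0])))
    P=w[box(w,(.55,.70),(-.12,.01),(.045,.11))]; nn,c,k=plane(P); yaw=np.arctan2(nn[1],nn[0])
    print(' panel',nn.round(3),c.round(4),k,'yaw',np.degrees(yaw),'tilt',np.degrees(np.arcsin(nn[2])))
    # panel points: lateral extent
    Q=P[abs((P-c)@nn)<.003]; e=np.array([-np.sin(yaw),np.cos(yaw),0]); s=Q@e; lo,hi=np.percentile(s,[1,99]); mid=(lo+hi)/2
    f=np.array([np.cos(yaw),np.sin(yaw),0])
    a=(.030-c[2]); # point on plane at z=.03 with lateral mid: along slope
    x=(c@nn-nn[2]*.03)/(nn@f); print('  width',hi-lo,'rest origin',(f*x+e*(mid)).round(4))
    for nm,m in (('handle',box(w,(.48,.58),(-.4,-.25),(.08,.17))),('pal',box(w,(.48,.58),(-.4,-.25),(.05,.075)))):
        P=w[m]; print(' ',nm,rect(P))
        if nm=='pal':
            v=m&(px.max(-1)-px.min(-1)>40); print('   rose',rect(w[v]))
E
```

```text
top carton top (array([602.5, 252.2]), array([29. , 56.5]), 4.5, 489) 0.1188539490435599
 face [ 0.079 -0.997 -0.002] [0.612 0.225 0.065] 77 yaw -85.44810102106844
 panel [ 0.468 -0.136  0.873] [ 0.6314 -0.06    0.0653] 134 yaw -16.245949314894467 tilt 60.832073396901635
  width 0.04969456773752992 rest origin [ 0.6919 -0.0781  0.    ]
  handle (array([ 527.2, -329.6]), array([20.5, 12.1]), 89.9, 213)
  pal (array([ 525.2, -326.2]), array([59.2, 88.3]), 4.9, 698)
   rose (array([ 549.2, -327.8]), array([ 9.2, 75.6]), 5.7, 177)
scene carton top (array([601.6, 252.2]), array([32.6, 56.3]), 5.5, 335) 0.11830625416448802
 face [ 0.995  0.096 -0.001] [0.614 0.254 0.062] 701 yaw 5.5289301484307956
 panel [0.593 0.023 0.805] [ 0.606  -0.0527  0.0789] 101 yaw 2.243769138042053 tilt 53.56949067470777
  width 0.05131986142857583 rest origin [ 0.6723 -0.0489  0.    ]
  handle (array([ 527.1, -329.6]), array([16.8, 21.1]), 7.0, 271)
  pal (array([ 529.3, -326.8]), array([65.4, 89.8]), 3.0, 627)
   rose (array([ 545.4, -329.8]), array([12.1, 74.2]), 6.5, 18)
```

```bash
cat >> h.py <<'E'
def tool(yaw,tilt=0):
    "tool x=-f, y=left, z down at yaw; tilt tips tool z forward (hand toward robot)"
    return (R.from_euler('z',yaw)*R.from_euler('y',-tilt)*R.from_matrix(np.diag([-1.,1,-1]))).as_matrix()
def rest(o,yaw,p):
    f=np.array([np.cos(yaw),np.sin(yaw),0]);s=np.sin(np.radians(35));c=np.cos(np.radians(35));z=np.array([0,0,1.])
    return o+p[0]*(c*f+s*z)+p[1]*np.array([-f[1],f[0],0])+p[2]*(-s*f+c*z)
def delta(st,p,Rt):
    R0=R.from_rotvec(st["ee_rot"]).as_matrix()
    return (R0.T@(np.asarray(p)-st["position"])).round(4), R.from_matrix(R0.T@Rt).as_rotvec().round(4)
E
python3 - <<'E'
from h import *
from cell import arm
for n in ("top","scene"):
    d=dict(np.load(n+"0.npz")); w=cloud(d)
    P=w[box(w,(.55,.74),(-.13,.02),(.006,.12))]; print(n,rect(P[P[:,0]>0]))
    P=w[box(w,(.55,.74),(-.13,.02),(.045,.12))]
    best=[]
    for yaw in np.radians(np.arange(-19,-10,1)):
        f=np.array([np.cos(yaw),np.sin(yaw),0]);nn=.819*f+np.array([0,0,.5736]);s=P@nn
        h,e=np.histogram(s,bins=np.arange(s.min(),s.max()+.001,.001)); h2=np.convolve(h,[1,1,1],'same');i=h2.argmax()
        c=e[i]+.0005; Q=P[abs(s-c)<.0025]; ee=np.array([-f[1],f[0],0]);l=Q@ee
        best.append((h2[i],round(np.degrees(yaw)),(f*((c-.5736*.03)/.819)+ee*(l.min()+l.max())/2).round(4)[:2],round(np.ptp(l),4)))
    print(*best,sep='\n')
st=arm.observe(); print(delta(st,[.602,.252,.25],tool(np.radians(5))),st['position'])
E
```

```text
top (array([643.7, -52.9]), array([116.1, 184.6]), 77.7, 1598)
(np.int64(363), -19, array([ 0.6409, -0.066 ]), np.float64(0.0526))
(np.int64(394), -18, array([ 0.6414, -0.0651]), np.float64(0.0526))
(np.int64(412), -17, array([ 0.6415, -0.0645]), np.float64(0.0521))
(np.int64(426), -16, array([ 0.6415, -0.064 ]), np.float64(0.0516))
(np.int64(425), -15, array([ 0.6414, -0.0631]), np.float64(0.0518))
(np.int64(423), -14, array([ 0.6424, -0.0627]), np.float64(0.0519))
(np.int64(426), -13, array([ 0.6422, -0.062 ]), np.float64(0.0524))
(np.int64(401), -12, array([ 0.642 , -0.0613]), np.float64(0.053))
(np.int64(360), -11, array([ 0.6429, -0.061 ]), np.float64(0.0535))
scene (array([638. , -48.3]), array([184. , 127.7]), 12.0, 1486)
(np.int64(345), -19, array([ 0.6383, -0.0651]), np.float64(0.0557))
(np.int64(344), -18, array([ 0.6388, -0.0648]), np.float64(0.0552))
(np.int64(346), -17, array([ 0.6382, -0.0641]), np.float64(0.0547))
(np.int64(364), -16, array([ 0.6388, -0.0636]), np.float64(0.0544))
(np.int64(350), -15, array([ 0.6395, -0.0626]), np.float64(0.0534))
(np.int64(345), -14, array([ 0.6388, -0.0623]), np.float64(0.0537))
(np.int64(333), -13, array([ 0.6394, -0.0613]), np.float64(0.0523))
(np.int64(326), -12, array([ 0.64  , -0.0609]), np.float64(0.0527))
(np.int64(305), -11, array([ 0.6393, -0.0602]), np.float64(0.0532))
(array([-0.5089, -0.2161, -0.0046]), array([-1.400e-03, -1.000e-04, -3.672e-01])) [0.17256392 0.60026905 0.24503154]
```

>>> arm_command(targets=[[[0, 0, -0.03, 0, 0, 0], [0, 0, -0.03, 0, 0, 0], [-0.042, -0.018, 0, 0, 0, 0], [-0.042, -0.018, 0, 0, 0, 0], [-0.042, -0.018, 0, 0, 0, 0], [-0.042, -0.018, 0, 0, 0, 0], [-0.042, -0.018, 0, 0, 0, 0], [-0.042, -0.018, 0, 0, 0, 0], [-0.042, -0.018, 0, 0, 0, 0], [-0.042, -0.018, 0, 0, 0, 0]]], jaw=0.0918)

```text
clock: 1.35
position: [0.4566, 0.3683, 0.3054]
ee_rot: [-0.438, -3.11, 0.001]
force: [0.3, 0.4, -0.7]
width: 1.0
gripper_force: 0.0
```

>>> arm_command(targets=[[[-0.042, -0.018, 0, 0, 0, 0], [-0.042, -0.018, 0, 0, 0, 0], [-0.042, -0.018, 0, 0, 0, 0], [-0.042, -0.018, 0, 0, 0, 0], [0, 0, 0, 0, 0, -0.122], [0, 0, 0, 0, 0, -0.122], [0, 0, 0, 0, 0, -0.123], [0, 0, 0, 0, 0, 0], [0, 0, 0, 0, 0, 0]]])

```text
clock: 2.48
position: [0.5972, 0.2538, 0.3055]
ee_rot: [0.132, -3.138, 0.0]
force: [-0.7, 0.4, 0.5]
width: 1.001
gripper_force: 0.0
```

```bash
cat >> h.py <<'E'
def wrist(arm,name):
    st=arm.observe(); d=arm.get_image("wrist"); cv2.imwrite(f"pics/{name}.png",d["pixels"][:,:,::-1])
    R0=R.from_rotvec(st["ee_rot"]).as_matrix(); T=np.asarray(d["T_tool_cam"])
    return st,d,cloud(d,R0@T[:3,:3],R0@T[:3,3]+st["position"])
E
python3 - <<'E'
from h import *
from cell import arm
st,d,w=wrist(arm,"w1"); print(st["clock"],st["position"],st["ee_rot"],d["T_tool_cam"].round(3))
P=w[box(w,(.56,.65),(.2,.31),(.113,.125))]; print(rect(P),np.median(P[:,2]) if len(P) else 0)
print(delta(st,[.602,.252,.25],tool(np.radians(5))))
E
```

```text
2.475 [0.59723485 0.2537934  0.30548583] [ 1.32370155e-01 -3.13833757e+00  1.45723763e-04] [[-0.    -0.961 -0.277  0.074]
 [ 1.    -0.     0.001  0.001]
 [-0.001 -0.277  0.961 -0.139]
 [ 0.     0.     0.     1.   ]]
(array([602. , 253.2]), array([28.7, 56.9]), 5.3, 2132) 0.11818270949145579
(array([-0.0046, -0.0022,  0.0555]), array([-0.0001, -0.0005, -0.003 ]))
```

>>> arm_command(targets=[[[-0.0046, -0.0015, 0.03, 0, 0, -0.004], [0, 0, 0.04, 0, 0, 0], [0, 0, 0.04, 0, 0, 0], [0, 0, 0.04, 0, 0, 0], [0, 0, 0.03, 0, 0, 0], [0, 0, 0.02, 0, 0, 0], [0, 0, 0.0095, 0, 0, 0], [0, 0, 0, 0, 0, 0]]])

```text
clock: 3.52
position: [0.6019, 0.2528, 0.096]
ee_rot: [0.142, -3.138, 0.001]
force: [-1.0, -1.0, -0.3]
width: 1.001
gripper_force: 0.0
```

>>> arm_command(targets=[[[0, 0, 0, 0, 0, 0], [0, 0, 0, 0, 0, 0], [0, 0, 0, 0, 0, 0], [0, 0, 0, 0, 0, 0], [0, 0, 0, 0, 0, 0], [0, 0, 0, 0, 0, 0], [0, 0, 0, 0, 0, 0], [0, 0, 0, 0, 0, 0]]], jaw=0.045, newtons=15)

```text
clock: 4.53
position: [0.6022, 0.2528, 0.0964]
ee_rot: [-0.143, 3.138, 0.0]
force: [-0.1, -1.0, 3.3]
width: 0.614
gripper_force: 15.0
```

>>> arm_command(targets=[[[0, 0, -0.02, 0, 0, 0], [0, 0, -0.04, 0, 0, 0], [0, 0, -0.04, 0, 0, 0], [0, 0, -0.04, 0, 0, 0], [0, 0, -0.04, 0, 0, 0], [0, 0, -0.04, 0, 0, 0], [0, -0.03, 0, 0, 0, 0.09], [0, -0.035, 0, 0, 0, 0.09], [0, -0.035, 0, 0, 0, 0.09], [0, -0.035, 0, 0, 0, 0.08]]])

```text
clock: 5.78
position: [0.5948, 0.1156, 0.3156]
ee_rot: [-0.415, -3.113, 0.001]
force: [-0.6, -1.5, -0.7]
width: 0.608
gripper_force: 15.0
```

>>> arm_command(targets=[[[0, -0.03, 0, 0, 0, 0], [0, -0.02, 0, 0, 0, 0], [0, 0, 0, 0, 0, 0], [0, 0, 0, 0, 0, 0]]])

```text
clock: 6.28
position: [0.5828, 0.0716, 0.3162]
ee_rot: [-0.404, -3.115, -0.001]
force: [-1.0, 0.7, -1.2]
width: 0.613
gripper_force: 15.0
```

Run:
```python
from h import *
from cell import arm
st,d,w=wrist(arm,"w2"); np.savez("w2.npz",w=w); print(st["clock"],st["position"],st["width"],st["gripper_force"])
m=box(w,(.5,.74),(-.14,.04),(.006,.12)); P=w[m]; print(len(P))
for yaw in np.radians(np.arange(-18,-11,1)):
    f=np.array([np.cos(yaw),np.sin(yaw),0]);nn=.819*f+np.array([0,0,.5736])
    Pp=P[P[:,2]>.045];s=Pp@nn
    h,e=np.histogram(s,bins=np.arange(s.min(),s.max()+.001,.001)); h2=np.convolve(h,[1,1,1],'same');i=h2.argmax()
    c=e[i]+.0005; Q=Pp[abs(s-c)<.0025]; ee=np.array([-f[1],f[0],0]);l=Q@ee
    print(h2[i],round(np.degrees(yaw)),(f*((c-.5736*.03)/.819)+ee*(l.min()+l.max())/2).round(4)[:2],np.ptp(l).round(4))
```

```text
6.275 [0.58275608 0.07159931 0.31616126] 0.6126708444380575 14.980042576789856
4491
1000 -18 [ 0.6393 -0.0634] 0.054
1062 -17 [ 0.6394 -0.0628] 0.0534
1102 -16 [ 0.6394 -0.0622] 0.0527
1128 -15 [ 0.6394 -0.0616] 0.0521
1078 -14 [ 0.6404 -0.061 ] 0.0522
1103 -13 [ 0.6401 -0.0604] 0.0528
1062 -12 [ 0.6411 -0.0601] 0.0534
```

View pics/w2.png

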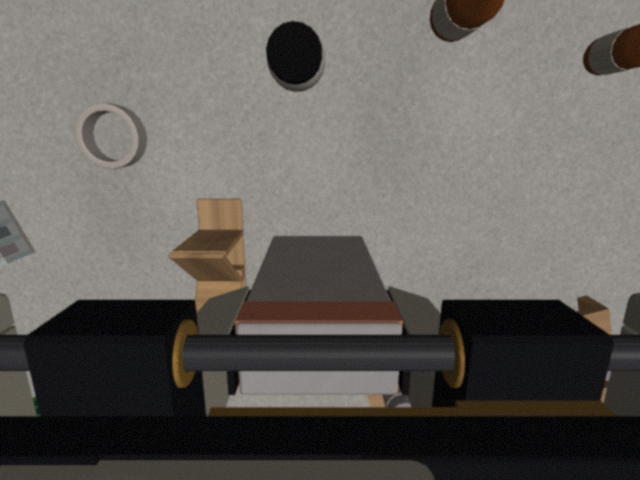

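The wrist view shows the easel at about (215,255), aligned with the tool yaw. The carton is square in the jaws at (320,340).

```bash
cat >> h.py <<'E'
O=np.array([.640,-.062,.030]); Y=np.radians(-15); T35=tool(Y,np.radians(35))
def inrest(p):
    B=np.stack([rest(0*O,Y,e) for e in np.eye(3)]); return B@(np.asarray(p)-O)
E
python3 - <<'E'
from h import *
from cell import arm
st=arm.observe(); p=rest(O,Y,[.019,0,.19]); print(p,T35[:,2],T35[:,1],delta(st,p,T35))
E
```

```text
[ 0.54976743 -0.03782225  0.19653684] [ 0.55403229 -0.14845251 -0.81915204] [2.58819045e-01 9.65925826e-01 1.38777878e-17] (array([ 0.004 , -0.1146,  0.1194]), array([ 0.0021, -0.6112,  0.0043]))
```

>>> arm_command(targets=[[[0, -0.0287, 0, 0, -0.1528, 0], [0, -0.0287, 0, 0, -0.1528, 0], [0, -0.0286, 0, 0, -0.1528, 0], [0, -0.0286, 0, 0, -0.1528, 0], [0, 0, 0, 0, 0, 0], [0, 0, 0, 0, 0, 0]]])

```text
clock: 7.08
position: [0.5542, -0.039, 0.317]
ee_rot: [0.326, 2.512, -0.101]
force: [0.6, 0.2, -0.1]
width: 0.609
gripper_force: 15.0
```

Run:
```python
from h import *
from cell import arm
st=arm.observe(); print(inrest(st["position"]),st["position"]);print(delta(st,rest(O,Y,[.018,0,.105]),T35))
```

```text
[ 9.18683359e-02 -1.31130135e-05  2.86046378e-01] [ 0.55420759 -0.03902557  0.31700899]
(array([ 0.0739, -0.0004,  0.181 ]), array([0.0035, 0.0003, 0.0028]))
```

>>> arm_command(targets=[[[0.037, 0, 0.02, 0.003, 0, 0.003], [0.037, 0, 0.03, 0, 0, 0], [0, 0, 0.03, 0, 0, 0], [0, 0, 0.03, 0, 0, 0], [0, 0, 0.03, 0, 0, 0], [0, 0, 0.02, 0, 0, 0], [0, 0, 0.02, 0, 0, 0], [0, 0, 0, 0, 0, 0], [0, 0, 0, 0, 0, 0]]])

```text
clock: 8.2
position: [0.5908, -0.0511, 0.1369]
ee_rot: [0.333, 2.507, -0.11]
force: [-1.2, -0.0, -0.7]
width: 0.61
gripper_force: 15.0
```

Run:
```python
from h import *
from cell import arm
st=arm.observe(); print(inrest(st["position"]),st["force"]);print(delta(st,rest(O,Y,[.017,0,.0965]),T35))
d=arm.get_image("scene");cv2.imwrite("pics/s1.png",cv2.resize(d["pixels"][160:310,180:380,::-1],(800,600)))
```

```text
[ 0.02005999 -0.00218752  0.11644789] [-1.18647046 -0.03177679 -0.69724502]
(array([0.0032, 0.0023, 0.0199]), array([-0.0041,  0.0056, -0.0009]))
```

View pics/s1.png

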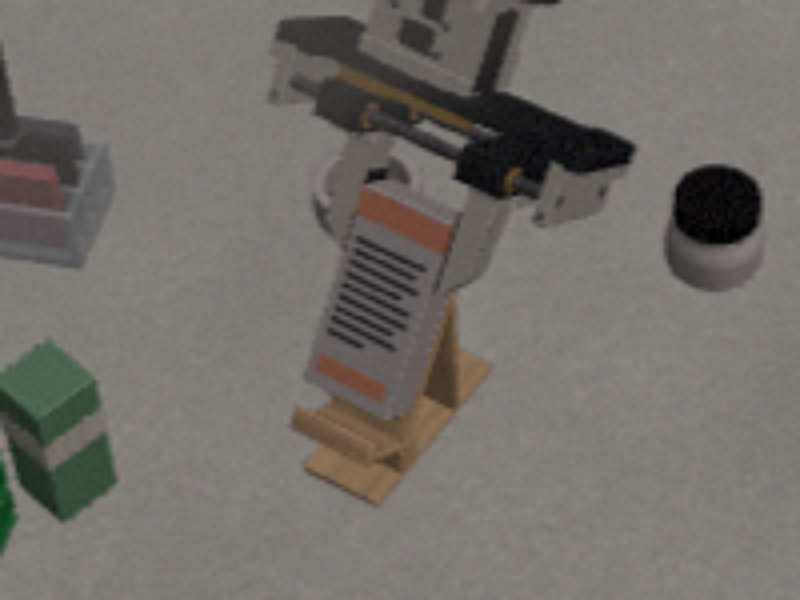

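The carton (about (385,300) in this crop) is held at the right tilt just above the ledge at (345,425), with the print outward. I'll lower it.

>>> arm_command(targets=[[[0.003, 0.0022, 0.01, -0.004, 0.0055, -0.001], [0, 0, 0.006, 0, 0, 0], [0, 0, 0, 0, 0, 0], [0, 0, 0, 0, 0, 0]]])

```text
clock: 8.75
position: [0.5969, -0.0509, 0.122]
ee_rot: [0.33, 2.513, -0.104]
force: [0.2, -0.3, -0.2]
width: 0.616
gripper_force: 15.0
```

>>> arm_command(targets=[[[0, 0, 0.002, 0, 0, 0], [0, 0, 0, 0, 0, 0]]])

```text
clock: 9.0
position: [0.5981, -0.0512, 0.12]
ee_rot: [0.33, 2.513, -0.104]
force: [-0.9, -0.0, -1.3]
width: 0.611
gripper_force: 15.0
```

>>> arm_command(targets=[[[0, 0, 0.002, 0, 0, 0], [0, 0, 0, 0, 0, 0]]])

```text
clock: 9.25
position: [0.5991, -0.0516, 0.1182]
ee_rot: [0.33, 2.513, -0.104]
force: [-0.4, -0.1, -0.9]
width: 0.611
gripper_force: 15.0
```

Run:
```python
from h import *
from cell import arm
st=arm.observe(); print(inrest(st["position"]),inrest(st["force"]+O),delta(st,rest(O,Y,[.017,0,.0965]),T35))
```

```text
[ 0.01605339 -0.00048624  0.09647812] [-0.85168126 -0.23095049 -0.5201652 ] (array([-0.0009,  0.0005, -0.    ]), array([ 0.    , -0.0009,  0.0006]))
```

>>> arm_command(targets=[[[0, 0.0005, 0.001, 0, 0, 0], [0, 0, 0, 0, 0, 0]]])

```text
clock: 9.5
position: [0.5996, -0.0515, 0.1176]
ee_rot: [0.331, 2.513, -0.105]
force: [-3.2, -0.5, 2.8]
width: 0.611
gripper_force: 15.0
```

>>> arm_command(targets=[[[0, 0, 0.001, 0, 0, 0], [0, 0, 0, 0, 0, 0]]])

```text
clock: 9.75
position: [0.5999, -0.0517, 0.1173]
ee_rot: [0.331, 2.512, -0.105]
force: [-11.6, 0.4, 13.4]
width: 0.61
gripper_force: 15.0
```

>>> arm_command(targets=[[[0, 0, 0.001, 0, 0, 0], [0, 0, 0, 0, 0, 0]]])

```text
clock: 10.0
position: [0.6005, -0.0518, 0.1166]
ee_rot: [0.331, 2.512, -0.105]
force: [-13.5, 0.6, 16.1]
width: 0.606
gripper_force: 15.0
```

Ledge contact. Back off slightly, then press towards the panel.

>>> arm_command(targets=[[[0, 0, -0.0015, 0, 0, 0], [0.001, 0, 0, 0, 0, 0], [0, 0, 0, 0, 0, 0]]])

```text
clock: 10.38
position: [0.5994, -0.0508, 0.1164]
ee_rot: [0.33, 2.513, -0.104]
force: [-0.4, 0.1, -1.4]
width: 0.608
gripper_force: 15.0
```

>>> arm_command(targets=[[[0.001, 0, 0, 0, 0, 0], [0, 0, 0, 0, 0, 0]]])

```text
clock: 10.62
position: [0.5992, -0.0509, 0.1164]
ee_rot: [0.33, 2.512, -0.104]
force: [4.4, 0.1, -0.6]
width: 0.609
gripper_force: 15.0
```

Run:
```python
from h import *
from cell import arm
st=arm.observe(); print(inrest(st["position"]),inrest(st["force"]+O),st["ft_torque"])
```

```text
[0.01492026 0.00021329 0.09500861] [ 3.14425122  1.28098772 -2.92189052] [ 1.20271903e-01 -1.81076870e-04  1.97707690e-01]
```

>>> arm_command(targets=[[[0, 0, 0, 0, 0, 0], [0, 0, 0, 0, 0, 0], [0, 0, 0, 0, 0, 0], [0, 0, 0, 0, 0, 0]]], jaw=0.062)

```text
clock: 11.12
position: [0.5984, -0.0508, 0.1159]
ee_rot: [0.33, 2.513, -0.104]
force: [0.6, 0.2, -0.0]
width: 0.677
gripper_force: 0.0
```

>>> arm_command(targets=[[[0, 0, 0, 0, 0, 0], [0, 0, 0, 0, 0, 0], [0, 0, 0, 0, 0, 0], [0, 0, 0, 0, 0, 0], [0, 0, -0.02, 0, 0, 0], [0, 0, -0.03, 0, 0, 0], [0, 0, -0.04, 0, 0, 0], [0, 0, -0.04, 0, 0, 0], [0, 0, -0.04, 0, 0, 0], [0, 0, 0, 0, 0, 0]]], jaw=0.0918)

```text
clock: 12.38
position: [0.5261, -0.0326, 0.2334]
ee_rot: [0.33, 2.496, -0.119]
force: [0.2, 0.0, 0.9]
width: 1.001
gripper_force: 0.0
```

Run:
```python
from h import *
from cell import arm
st=arm.observe(); print(st["position"])
d=arm.get_image("scene"); w=cloud(d);np.savez("s2.npz",**d)
cv2.imwrite("pics/s2.png",cv2.resize(d["pixels"][160:310,180:380,::-1],(800,600)))
P=w[box(w,(.56,.76),(-.13,.02),(.04,.2))]; q=np.array([inrest(p) for p in P])
F=q[(q[:,0]>.02)&(q[:,0]<.036)&(q[:,2]>.01)&(q[:,2]<.11)]
n,c,k=plane(F); print("front normal in rest",n.round(3),c.round(4),k,"y ext",np.percentile(F[:,1],[1,99]),"z",q[:,2].max())
print(delta(st,[.527,-.3296,.28],tool(np.radians(5))))
```

```text
[ 0.52614476 -0.03264726  0.23336699]
front normal in rest [ 1.     0.013 -0.004] [0.0274 0.0012 0.061 ] 733 y ext [-0.02774208  0.0288368 ] z 0.12126396729674464
(array([-0.0898, -0.2867,  0.0105]), array([-0.1189,  0.62  , -0.3387]))
```

View pics/s2.png

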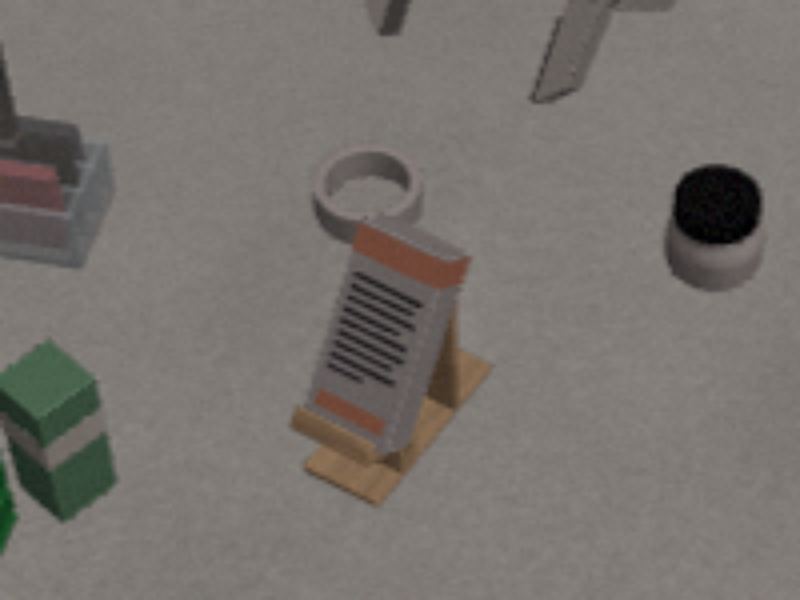

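The carton sits flat and centred on the easel: front plane 27.4 mm out, tilt error under 1°. Next is the magnifier.

>>> arm_command(targets=[[[0, 0, -0.03, 0, 0, 0], [0, -0.03, 0, 0, 0.153, 0], [0, -0.03, 0, 0, 0.153, 0], [0, -0.03, 0, 0, 0.153, 0], [0, -0.03, 0, 0, 0.153, 0], [0, -0.04, -0.02, 0, 0, -0.087], [0, -0.04, 0, 0, 0, -0.087], [0, -0.04, 0, 0, 0, -0.087], [0, -0.03, 0, 0, 0, -0.087], [0, 0, 0, 0, 0, 0]]])

```text
clock: 13.68
position: [0.4534, -0.2713, 0.286]
ee_rot: [-0.076, 2.968, -0.174]
force: [0.3, -0.5, -0.5]
width: 0.999
gripper_force: 0.0
```

Run:
```python
from h import *
from cell import arm
st=arm.observe(); print(st["position"]);print(delta(st,[.527,-.3296,.29],tool(np.radians(5))))
```

```text
[ 0.45338369 -0.27129142  0.28602306]
(array([-0.0696, -0.0613,  0.015 ]), array([-0.1239,  0.1619, -0.036 ]))
```

>>> arm_command(targets=[[[-0.023, -0.02, 0.005, -0.041, 0.054, -0.012], [-0.023, -0.02, 0, -0.041, 0.054, -0.012], [-0.023, -0.02, 0, -0.041, 0.054, -0.012], [0, 0, 0, 0, 0, 0], [0, 0, 0, 0, 0, 0]]])

```text
clock: 14.3
position: [0.5267, -0.3223, 0.2929]
ee_rot: [0.144, -3.138, -0.004]
force: [-0.9, -0.2, -0.0]
width: 0.999
gripper_force: 0.0
```

Run:
```python
from h import *
from cell import arm
st,d,w=wrist(arm,"w3"); print(st["position"])
px=d["pixels"].astype(int)
m=box(w,(.48,.58),(-.38,-.28),(.13,.175)); print("handle",rect(w[m]),np.nanmax(w[m][:,2]))
m=box(w,(.47,.59),(-.4,-.26),(.048,.085)); print("pal all",rect(w[m]))
v=m&(px[...,0]-px[...,1]>25);
if v.sum()>20: print("rose",rect(w[v]))
m=box(w,(.515,.54),(-.4,-.26),(.05,.075)); print("frame",rect(w[m]))
print(delta(st,[.527,-.3296,.25],tool(np.radians(5))))
```

```text
[ 0.52673463 -0.32229277  0.292853  ]
handle (array([ 526.2, -330.4]), array([11.8, 19.6]), 4.6, 657) 0.16531177781829204
pal all (array([ 527.3, -330. ]), array([53.1, 79.5]), 5.3, 3017)
rose (array([ 547.7, -328.5]), array([12.6, 76.6]), 5.9, 788)
frame (array([ 527.5, -329.8]), array([80.5, 23.9]), 88.7, 1070)
(array([ 0.0004, -0.0074,  0.0428]), array([ 0.0024, -0.0001,  0.0042]))
```

View pics/w3.png

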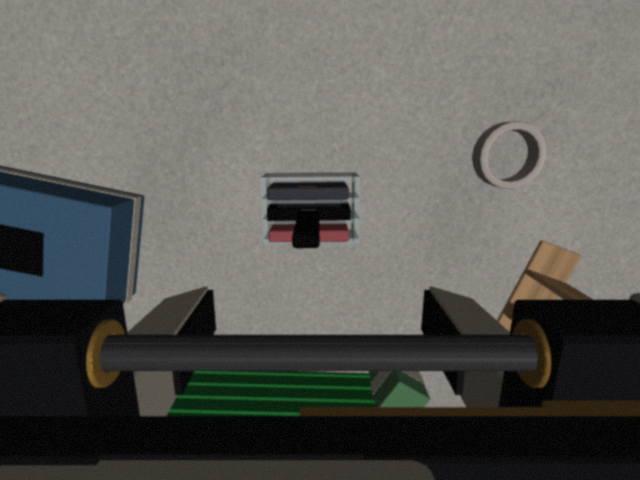

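The wrist view shows the magnifier handle at (306,228), between the grey palette at (308,190) and the rose one at (308,233), with clear room for the fingers.

>>> arm_command(targets=[[[0.0008, -0.0077, 0.03, 0.002, 0, 0.003], [0, 0, 0.04, 0, 0, 0], [0, 0, 0.04, 0, 0, 0], [0, 0, 0.03, 0, 0, 0], [0, 0, 0.02, 0, 0, 0], [0, 0, 0.005, 0, 0, 0], [0, 0, 0, 0, 0, 0], [0, 0, 0, 0, 0, 0]]])

```text
clock: 15.35
position: [0.5283, -0.33, 0.1304]
ee_rot: [-0.142, 3.134, 0.001]
force: [-0.0, -0.5, 0.5]
width: 1.003
gripper_force: 0.0
```

>>> arm_command(targets=[[[0, 0, 0, 0, 0, 0], [0, 0, 0, 0, 0, 0], [0, 0, 0, 0, 0, 0], [0, 0, 0, 0, 0, 0], [0, 0, 0, 0, 0, 0], [0, 0, 0, 0, 0, 0], [0, 0, 0, 0, 0, 0], [0, 0, 0, 0, 0, 0], [0, 0, 0, 0, 0, 0], [0, 0, 0, 0, 0, 0]]], jaw=0.01, newtons=45)

```text
clock: 16.6
position: [0.5278, -0.3297, 0.129]
ee_rot: [-0.142, 3.136, 0.002]
force: [-0.0, 1.0, -1.1]
width: 0.216
gripper_force: 45.0
```

Run:
```python
from h import *
from cell import arm
st=arm.observe(); print(st)
```

```text
{'clock': 16.6, 'joints': array([ 0.07850188,  0.59838211,  0.59953491,  1.74667841, -0.41337703,
        0.92378833,  2.51188636]), 'dq': array([-0.00036347, -0.00065958,  0.00095401, -0.00122568, -0.00056612,
        0.00062553,  0.0017659 ]), 'joint_efforts': array([ 9.71848756e-03, -6.71806169e+01,  1.18318623e+01, -2.58589858e+01,
        7.01582339e-02,  1.73612213e-02,  1.44636410e-04]), 'position': array([ 0.52779613, -0.32970497,  0.12902334]), 'ee_rot': array([-1.41863767e-01,  3.13576405e+00,  2.44750648e-03]), 'force': array([-0.03195857,  1.04433379, -1.12810799]), 'ft_torque': array([0.02893835, 0.01200179, 0.03837355]), 'gripper_force': 44.96529936790466, 'width': 0.21578725074046778}
```

>>> arm_command(targets=[[[0, 0, -0.005, 0, 0, 0], [0, 0, -0.01, 0, 0, 0], [0, 0, -0.02, 0, 0, 0], [0, 0, -0.025, 0, 0, 0], [0, 0, -0.03, 0, 0, 0], [0, 0, -0.03, 0, 0, 0], [0, 0, -0.03, 0, 0, 0], [0, 0, -0.03, 0, 0, 0], [0, 0, -0.02, 0, 0, 0], [0, 0, 0, 0, 0, 0]]])

```text
clock: 17.85
position: [0.5277, -0.3308, 0.3312]
ee_rot: [-0.141, 3.132, -0.001]
force: [-0.4, 0.0, -1.9]
width: 0.215
gripper_force: 45.0
```

Run:
```python
from h import *
from cell import arm
st=arm.observe(); print(st["position"],st["width"],st["gripper_force"])
for q in ([.17,.001,.22],[.098,.001,.154]):
    p=rest(O,Y,q); print(p,delta(st,p,T35))
d=arm.get_image("scene"); cv2.imwrite("pics/s3.png",d["pixels"][100:340,100:420,::-1])
```

```text
[ 0.52767091 -0.33081456  0.33123471] 0.21518815819293427 44.96510982513428
[ 0.65288253 -0.06441659  0.30772144] (array([-0.1485,  0.2541,  0.0242]), array([ 0.1078, -0.5984,  0.3407]))
[ 0.63247938 -0.05894958  0.21235991] (array([-0.1281,  0.2614,  0.1195]), array([ 0.1078, -0.5984,  0.3407]))
```

View pics/s3.png

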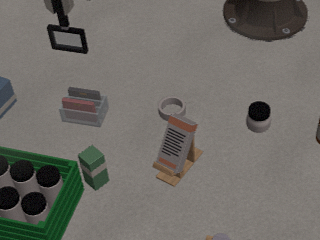

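The magnifier (about (67,40) in the crop) is clear of the organiser and both palettes are still in place.

>>> arm_command(targets=[[[-0.021, 0.036, 0, 0, 0, 0], [-0.021, 0.036, 0, 0, 0, 0], [-0.021, 0.036, 0, 0, 0, 0], [-0.021, 0.036, 0, 0, 0, 0], [-0.021, 0.036, 0, 0, 0, 0], [-0.021, 0.036, 0, 0, 0, 0], [-0.021, 0.036, 0, 0, 0, 0], [0, 0, 0, 0, 0, 0.117], [0, 0, 0, 0, 0, 0.116], [0, 0, 0, 0, 0, 0.116]]])

```text
clock: 19.15
position: [0.6504, -0.0656, 0.3285]
ee_rot: [0.411, 3.114, 0.002]
force: [-0.7, 0.0, -0.5]
width: 0.212
gripper_force: 45.0
```

>>> arm_command(targets=[[[0, 0, 0, 0, -0.12, 0], [0, 0, 0, 0, -0.12, 0], [0, 0, 0, 0, -0.12, 0], [0, 0, 0, 0, -0.12, 0], [0, 0, 0, 0, -0.12, 0], [0, 0, 0, 0, 0, 0], [0, 0, 0, 0, 0, 0]]])

```text
clock: 20.02
position: [0.6513, -0.0655, 0.3301]
ee_rot: [0.328, 2.523, -0.099]
force: [0.1, 0.2, -0.8]
width: 0.216
gripper_force: 45.0
```

Run:
```python
from h import *
from cell import arm
st=arm.observe(); print(st["position"],inrest(st["position"]),st["joints"])
for q in ([.098,.001,.20],[.098,.001,.154]):
    p=rest(O,Y,q); print(delta(st,p,T35))
```

```text
[ 0.6513023  -0.06554509  0.3301387 ] [ 0.18184692 -0.00049904  0.23907111] [-0.8597406   0.16351385  0.91183227  1.97289166  0.02290878  0.48257373
  1.30160025]
(array([0.0834, 0.0015, 0.0399]), array([ 0.0035, -0.0104,  0.002 ]))
(array([0.083 , 0.0014, 0.0859]), array([ 0.0035, -0.0104,  0.002 ]))
```

>>> arm_command(targets=[[[0.011, 0.0015, 0.022, 0.0035, -0.01, 0.002], [0.011, 0, 0.022, 0, 0, 0], [0.011, 0, 0.022, 0, 0, 0], [0.01, 0, 0.02, 0, 0, 0], [0.015, 0, 0, 0, 0, 0], [0.015, 0, 0, 0, 0, 0], [0, 0, 0, 0, 0, 0], [0, 0, 0, 0, 0, 0]]])

```text
clock: 21.02
position: [0.6418, -0.0611, 0.2185]
ee_rot: [0.33, 2.509, -0.103]
force: [0.7, -0.1, -1.2]
width: 0.216
gripper_force: 45.0
```

```bash
cat > meas.py <<'E'
from h import *
from cell import arm
st=arm.observe(); print("tcp rest",inrest(st["position"]).round(4),delta(st,rest(O,Y,[.098,.001,.154]),T35))
ds={n:arm.get_image(n) for n in("scene","top")}
for n,d in ds.items():
    w=cloud(d); px=d["pixels"].astype(int)
    B=np.stack([rest(0*O,Y,e) for e in np.eye(3)]); q=(w-O)@B.T
    fr=box(q,(.08,.14),(-.06,.06),(-.02,.075)); F=q[fr]
    print(n,"frame pts",len(F))
    if len(F)>30:
        nn,c,k=plane(F); print(" normal",nn.round(3),"c",c.round(4),k,"y",np.percentile(F[:,1],[1,50,99]).round(4),"z",np.percentile(F[:,2],[1,99]).round(4))
    K=q[box(q,(.08,.14),(-.02,.02),(.07,.13))]
    if len(K)>20: print(" handle",K.mean(0).round(4),len(K), np.polyfit(K[:,2],K[:,0],1).round(3),np.polyfit(K[:,2],K[:,1],1).round(3))
d=ds["scene"]; cv2.imwrite("pics/"+__import__("sys").argv[1],cv2.resize(d["pixels"][160:310,180:380,::-1],(800,600),interpolation=cv2.INTER_CUBIC))
E
python3 meas.py s4.png
```

```text
tcp rest [0.1094 0.0014 0.1536] (array([ 0.0114, -0.0004, -0.0005]), array([ 0.0012,  0.0028, -0.0003]))
scene frame pts 750
 normal [0.998 0.014 0.057] c [ 0.1103 -0.0003  0.0535] 511 y [-0.0388  0.0028  0.0416] z [0.033  0.0747]
 handle [0.1111 0.0014 0.0963] 369 [0.045 0.107] [ 0.083 -0.007]
top frame pts 376
 normal [0.997 0.008 0.073] c [0.1128 0.0016 0.0495] 343 y [-0.037   0.0015  0.0409] z [0.032  0.0729]
 handle [ 0.1136 -0.0003  0.0976] 174 [0.065 0.107] [ 0.122 -0.012]
```

View pics/s4.png

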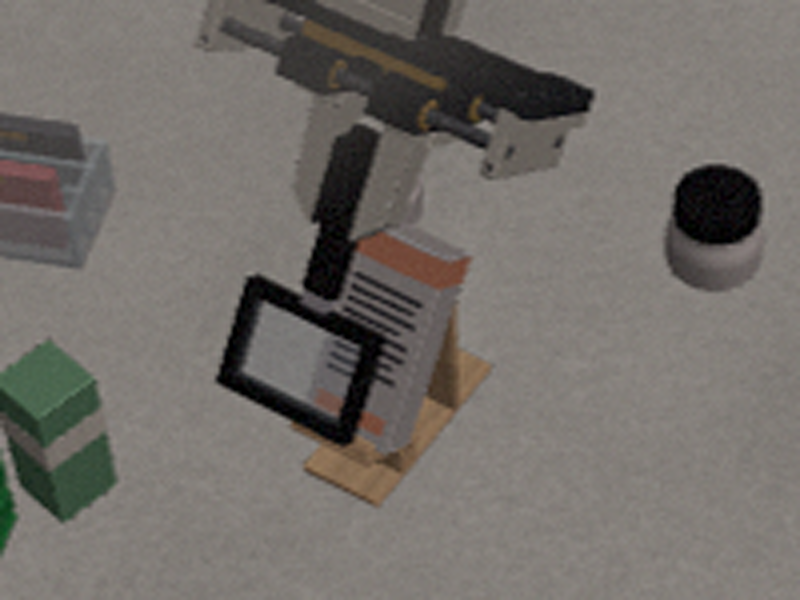

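The magnifier hangs in front of the carton. The lens frame is at about (300,355) in the crop and is still a bit far out. My crop limits cut the frame, so I'll measure again with the right ranges.

```bash
sed -i 's/fr=box.*$/fr=box(q,(.07,.14),(-.06,.06),(.015,.0945))\&(px.max(-1)<75); F=q[fr]/; s/(.07,.13))\]/(.099,.132))\&(px.max(-1)<75)]/' meas.py
sed -i '/ normal/a\        G=F[abs((F-c)@nn)<.003]; print(" rect yz",cv2.minAreaRect((G[:,1:]*1000).astype(np.float32)),"bars x",[(round(np.median(G[s,0]),4),s.sum()) for s in (G[:,2]<.04,G[:,2]>.082,G[:,1]<-.03,G[:,1]>.03)])' meas.py
python3 meas.py s5.png
```

```text
tcp rest [0.1095 0.0012 0.1534] (array([ 0.0115, -0.0002, -0.0006]), array([ 0.001 ,  0.0029, -0.0005]))
scene frame pts 610
 normal [ 1.     0.018 -0.003] c [0.1117 0.0009 0.0604] 335 y [-0.0387  0.0096  0.0418] z [0.0327 0.0934]
 rect yz ((2.0574989318847656, 62.93833923339844), (82.02294921875, 62.142852783203125), 0.3013557195663452) bars x [(np.float64(0.1119), np.int64(108)), (np.float64(0.1125), np.int64(142)), (np.float64(0.1127), np.int64(90)), (np.float64(0.1119), np.int64(107))]
 handle [0.1119 0.003  0.1165] 157 [0.004 0.111] [ 0.033 -0.001]
top frame pts 493
 normal [ 1.     0.    -0.011] c [0.1132 0.0024 0.0603] 398 y [-0.0366  0.0002  0.0401] z [0.032  0.0937]
 rect yz ((1.4637489318847656, 62.3043212890625), (63.444801330566406, 77.95783233642578), 89.5259780883789) bars x [(np.float64(0.1141), np.int64(109)), (np.float64(0.1143), np.int64(155)), (np.float64(0.1149), np.int64(52)), (np.float64(0.1145), np.int64(68))]
 handle [0.1148 0.0017 0.1155] 66 [0.031 0.111] [-0.019  0.004]
```

>>> arm_command(targets=[[[0.004, -0.001, 0.001, 0, 0, 0], [0.004, 0, 0, 0, 0, 0], [0, 0, 0, 0, 0, 0], [0, 0, 0, 0, 0, 0], [0, 0, 0, 0, 0, 0], [0, 0, 0, 0, 0, 0], [0, 0, 0, 0, 0, 0], [0, 0, 0, 0, 0, 0]]])

```text
clock: 22.22
position: [0.6352, -0.061, 0.2121]
ee_rot: [0.331, 2.511, -0.104]
force: [0.4, -0.2, -1.7]
width: 0.218
gripper_force: 45.0
```

```bash
python3 meas.py s6.png
python3 - <<'E'
from h import *
from cell import arm
d=arm.get_image("scene"); w=cloud(d)
B=np.stack([rest(0*O,Y,e) for e in np.eye(3)]); q=(w-O)@B.T
F=q[box(q,(.02,.035),(-.04,.04),(.02,.125))]; n,c,k=plane(F); print("carton",n.round(3),c.round(4),k,np.percentile(F[:,1],[1,99]),F[:,2].max()); print(arm.observe()["clock"])
E
```

```text
tcp rest [ 0.1004 -0.0003  0.152 ] (array([ 0.0024,  0.0013, -0.002 ]), array([ 0.0001,  0.0015, -0.0005]))
scene frame pts 612
 normal [1.    0.014 0.018] c [ 0.1026 -0.0012  0.0589] 319 y [-0.0408  0.0084  0.04  ] z [0.0309 0.0918]
 rect yz ((-0.7875480651855469, 61.36930847167969), (82.28950500488281, 62.42481994628906), 0.5212931632995605) bars x [(np.float64(0.1033), np.int64(127)), (np.float64(0.1029), np.int64(106)), (np.float64(0.1031), np.int64(102)), (np.float64(0.1027), np.int64(102))]
 handle [0.1032 0.0016 0.1161] 160 [0.006 0.103] [-0.004  0.002]
top frame pts 520
 normal [ 1.    -0.002  0.008] c [ 0.1039 -0.0003  0.058 ] 372 y [-0.038  -0.0013  0.0385] z [0.0313 0.0922]
 rect yz ((0.5910530090332031, 61.79664611816406), (77.58258056640625, 64.2933578491211), 1.0302139520645142) bars x [(np.float64(0.1051), np.int64(132)), (np.float64(0.105), np.int64(164)), (np.float64(0.1055), np.int64(63)), (np.float64(0.1055), np.int64(61))]
 handle [ 0.1061 -0.      0.1167] 72 [-0.008  0.107] [-0.035  0.004]
carton [ 1.     0.019 -0.009] [0.0273 0.0074 0.08  ] 480 [-0.02265156  0.02901525] 0.12210831749153514
22.375
```

View pics/s6.png

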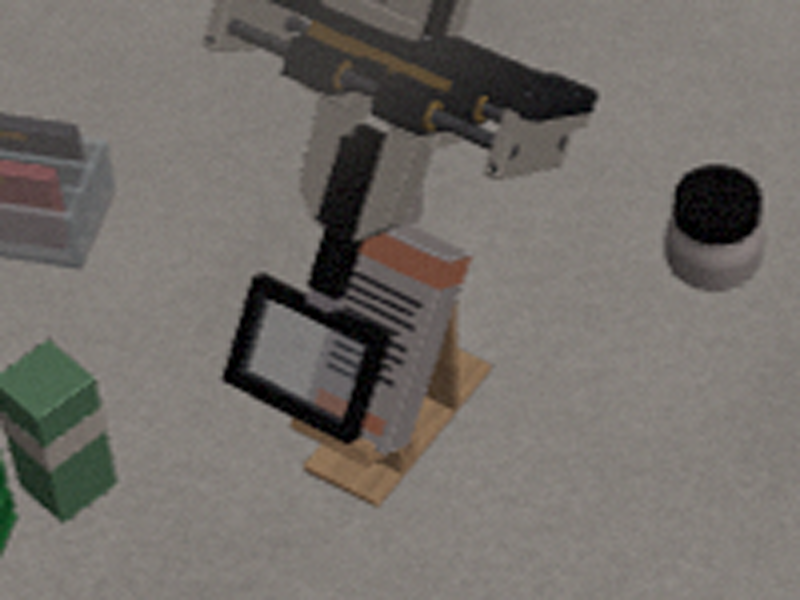

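The lens centre is within about 1 mm of the print's normal, about 70 mm out and parallel. The frame is at (305,355) in the crop and touches nothing. I'm handing in.

```bash
python3 -c "
from cell import arm; print(arm.sign_off())"
```

```text
the job is handed in; nothing more can be done
None
```

The carton stands centred and flat on the easel with its print outward, and the magnifier is held parallel about 7 cm in front of the print; the job was handed in at about 22 s.

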